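# Load the leak-test nest through the lever-lock guard

### The job

Open the test station's clear guard: lift the red locking collar on its lever, swing the lever fully over and let the collar drop back into its lock. Stand the two cream couplings from the bench upright in the white nest tray with the one already there, so that all three are close-packed in a triangle with flat faces touching; leave the orange reject and the rest of the bench alone. Then lift the collar again and swing the lever fully back so that the guard is shut and the collar locked down, with the three still packed.

Things in the scene. Friction and masses are not known exactly. Their poses are not given: they have to be found in the camera images.
- nest_floor (a point): centre of the floor of the square white nest tray of the test station (inside 160 x 160 mm, floor 10 mm above the table, rim 12 mm high above the floor, 8 mm thick); x points away from the robot, along the guard's travel. While the guard is shut its clear roof is over the tray
- guard (a joint): travel of the clear sliding guard (yellow edging, 176 x 196 mm, roof top 95 to 98 mm above the table), driven by the lever through a linkage: 0 m = shut, over the nest tray; 0.18 m = fully open, slid off along the +x of nest_floor, tray clear. It moves in proportion to the lever
- lever_unit: aluminium block 120 x 62 x 30 mm of the hand valve with two grey locking gates on top; origin at the centre of its underside; z up; the lever swings in its x-z plane, towards -x when shut and +x when open
- lever_pivot (a point): the lever's hinge point, 40 mm above the table over the origin of lever_unit; the hinge axis is lever_unit's y. The stem, 12 mm thick with a black tip, reaches 128 mm from here
- lever (a joint): lever angle: 0 rad = leaning 0.48 rad from vertical towards lever_unit's -x (guard shut); 0.96 rad = leaning 0.48 rad towards +x (guard fully open); grows as the top moves towards +x. Both ends are locked: it turns only while the collar is held up
- collar_grip (a point): middle of the red grip block of the collar sliding on the lever's stem: block 28 mm in the swing direction, 32 mm along the hinge axis, 28 mm along the stem; this point is 94 mm from lever_pivot along the stem when the collar is down; z points up along the stem, y along the hinge axis. A vertical tool can pinch its two flat sides across y while the stem leans and turns between the fingers
- collar (a joint): lift of the locking collar along the stem: 0 m = down, locked; 0.016 m = full lift. It frees the lever above 0.012 m and must stay lifted for the whole swing; a spring (3 N down, 5.5 N at full lift) pulls it back down and it drops into the lock only within about 0.06 rad of the ends
- seated_mid (a point): cream coupling already in the nest tray, not fixed: hose coupling, 120 g: hexagonal flange 60 mm across flats, 24 mm high; above it a round neck 34 mm thick, 40 mm long, to grip; 64 mm in all, standing neck up. Point on its axis half-way up, 32 mm above its underside; z up, x square out of one of its six flats
- loose_a_mid (a point): first cream coupling on the bench to be loaded, same as seated: hose coupling, 120 g: hexagonal flange 60 mm across flats, 24 mm high; above it a round neck 34 mm thick, 40 mm long, to grip; 64 mm in all, standing neck up. Point on its axis half-way up, 32 mm above its underside; z up, x square out of one of its six flats
- loose_b_mid (a point): second cream coupling on the bench to be loaded, same as seated: hose coupling, 120 g: hexagonal flange 60 mm across flats, 24 mm high; above it a round neck 34 mm thick, 40 mm long, to grip; 64 mm in all, standing neck up. Point on its axis half-way up, 32 mm above its underside; z up, x square out of one of its six flats
- reject_mid (a point): ORANGE coupling on the bench among the cream ones, a reject, to be left alone: hose coupling, 120 g: hexagonal flange 60 mm across flats, 24 mm high; above it a round neck 34 mm thick, 40 mm long, to grip; 64 mm in all, standing neck up. Point on its axis half-way up, 32 mm above its underside; z up, x square out of one of its six flats
- bottle: clear bottle, 60 mm thick, 150 mm high, with blue cap; bystander; origin at its underside
- tube_0: cream ribbed tube, 160 mm long, 43 mm thick, one of three in the white cradle at the robot's left; bystander; origin at its underside
- tube_1: cream ribbed tube, 160 mm long, 43 mm thick, one of three in the white cradle at the robot's left; bystander; origin at its underside
- tube_2: cream ribbed tube, 160 mm long, 43 mm thick, one of three in the white cradle at the robot's left; bystander; origin at its underside
- screwdriver: screwdriver lying at the right of the bench beyond the lever; bystander; origin under it, handle towards its -x
- wrench: wrench lying at the robot's right; bystander; origin under it
- seated: the same coupling as seated_mid, with its origin at the centre of its underside
- loose_a: the same coupling as loose_a_mid, with its origin at the centre of its underside
- loose_b: the same coupling as loose_b_mid, with its origin at the centre of its underside
Not all that is in view belongs to the job. Leave any pink or purple look-alike of the loose_b alone.

How it is judged:
On the way, in this order (a step that is already met when the one before it is completed fails the run):
1. the lever is swung fully to the open end and the collar has dropped back into its lock (value of joint lever above 0.86 rad and value of joint collar below 0.004 m), for 0.2 s.
2. all three cream couplings stand close-packed in the nest tray, let go, while the guard is still open (horizontal distance between seated_mid and loose_a_mid below 0.0635 m and (angle between the x axis of seated_mid and the x axis of loose_a_mid, either way round below 0.1 rad or angle between the x axis of seated_mid and the x axis of loose_a_mid, either way round between 0.947 and 1.147 rad) and horizontal distance between each of seated_mid, loose_a_mid and loose_b_mid below 0.0635 m and (angle between the x axis of seated_mid and the x axis of loose_b_mid, either way round below 0.1 rad or angle between the x axis of seated_mid and the x axis of loose_b_mid, either way round between 0.947 and 1.147 rad) and (angle between the x axis of loose_a_mid and the x axis of loose_b_mid, either way round below 0.1 rad or angle between the x axis of loose_a_mid and the x axis of loose_b_mid, either way round between 0.947 and 1.147 rad) and x of seated_mid in the frame of nest_floor between -0.055 and 0.055 m and y of seated_mid in the frame of nest_floor between -0.055 and 0.055 m and z of seated_mid in the frame of nest_floor between 0.028 and 0.036 m and angle between each of seated_mid, loose_a_mid, loose_b_mid's own z axis and vertical below 0.06 rad and x of loose_a_mid in the frame of nest_floor between -0.055 and 0.055 m and y of loose_a_mid in the frame of nest_floor between -0.055 and 0.055 m and z of loose_a_mid in the frame of nest_floor between 0.028 and 0.036 m and x of loose_b_mid in the frame of nest_floor between -0.055 and 0.055 m and y of loose_b_mid in the frame of nest_floor between -0.055 and 0.055 m and z of loose_b_mid in the frame of nest_floor between 0.028 and 0.036 m and linear speed of each of seated, loose_a, loose_b below 0.02 m/s and contact force between the fingers and seated below 0.05 N and contact force between the fingers and loose_a below 0.05 N and contact force between the fingers and loose_b below 0.05 N and value of joint lever above 0.85 rad), for 0.2 s.
3. the lever is back at the shut end with the collar locked down (value of joint lever below 0.1 rad and value of joint collar below 0.004 m and value of joint guard below 0.02 m), for 0.2 s.
At the end, for the whole second after the job is handed in: Lever within 0.10 rad of shut, collar within 4 mm of down, guard within 20 mm of shut; the three cream couplings upright on the tray floor, within 55 mm of its centre in x and y, each pair under 63.5 mm between centres with flats parallel within 0.1 rad; let go, at rest (all of step 3 and horizontal distance between seated_mid and loose_a_mid below 0.0635 m and (angle between the x axis of seated_mid and the x axis of loose_a_mid, either way round below 0.1 rad or angle between the x axis of seated_mid and the x axis of loose_a_mid, either way round between 0.947 and 1.147 rad) and horizontal distance between each of seated_mid, loose_a_mid and loose_b_mid below 0.0635 m and (angle between the x axis of seated_mid and the x axis of loose_b_mid, either way round below 0.1 rad or angle between the x axis of seated_mid and the x axis of loose_b_mid, either way round between 0.947 and 1.147 rad) and (angle between the x axis of loose_a_mid and the x axis of loose_b_mid, either way round below 0.1 rad or angle between the x axis of loose_a_mid and the x axis of loose_b_mid, either way round between 0.947 and 1.147 rad) and x of seated_mid in the frame of nest_floor between -0.055 and 0.055 m and y of seated_mid in the frame of nest_floor between -0.055 and 0.055 m and z of seated_mid in the frame of nest_floor between 0.028 and 0.036 m and angle between each of seated_mid, loose_a_mid, loose_b_mid's own z axis and vertical below 0.06 rad and x of loose_a_mid in the frame of nest_floor between -0.055 and 0.055 m and y of loose_a_mid in the frame of nest_floor between -0.055 and 0.055 m and z of loose_a_mid in the frame of nest_floor between 0.028 and 0.036 m and x of loose_b_mid in the frame of nest_floor between -0.055 and 0.055 m and y of loose_b_mid in the frame of nest_floor between -0.055 and 0.055 m and z of loose_b_mid in the frame of nest_floor between 0.028 and 0.036 m and linear speed of each of seated, loose_a, loose_b below 0.02 m/s and contact force between the fingers and seated below 0.05 N and contact force between the fingers and loose_a below 0.05 N and contact force between the fingers and loose_b below 0.05 N); the robot touches nothing.
It fails at once if the orange reject is moved more than 20 mm (distance of reject_mid from where it was at the start of the episode above 0.02 m).
It fails at once if a bystander (tube, bottle, screwdriver, wrench) is moved more than 20 mm (distance of any of tube_0, tube_1, tube_2, bottle, screwdriver, wrench from where it was at the start of the episode above 0.02 m).
It also fails if it takes over 72 s, if anything falls off the work surface, if the arm or the gripper's body presses on something with over 40 N, if the wrist force passes 120 N, or if a joint passes its speed limit or range.

### The arm

A 6-joint arm with a two-finger parallel gripper is mounted at the origin on the work surface. World frame = base frame: x ahead of the robot, y to its left, z up, the work surface at z = 0. Lengths are in m, angles in rad, forces in N, time in s.
With the tool pointing down it reaches from about 0.35 to 0.775 m from the base axis. Payload 5.5 kg.
Tool frame: the origin (TCP) lies at the very end of the fingers, on their centre line; the grasp point (between the pads) lies env.hold_point_z behind it (env.hold_point_z is the distance from the TCP to the grasp point, in m); z points along the fingers, y is the line along which they close (so a half turn about z gives the same grasp; the last joint's range is limited). The gripper opens to 85 mm and grips with 20 to 120 N. Pads are 22 mm wide; open, the fingers measure 114 mm over their backs; the gripper's body (76 mm by 85 mm) begins 54 mm behind the grasp point. The pads swing forward as they close: fully open they stand 13 mm farther back than shut.
Start: joints at [-1.426, 0.313, 0.046, 1.304, 0, 1.431], TCP at [0.162, -0.552, 0.231] pointing down, gripper open.
Joint ranges: [-2.76, 2.76], [-0.86, 1.69], [-1.03, 1.26], [-2.2, 2.34], [-1.47, 1.5], [-3.14, 3.14]. Speed limits (rad/s): [2.57, 2.57, 3.14, 3.14, 3.14, 3.14].

### API

Orientations are given as a unit quaternion [w, x, y, z].
In Python, from workcell import env gives the robot as it stands.
- The arm moves only by the tool carry_out, never from a script. Its argument "steps" is a list of rows, each a list of 3 entries, a list of its own where there are three numbers: the turn, a rotation vector about the tool's x, y, z in degrees, then the shift along the tool's x, y, z in cm, then the closure in counts, from 0 (fully open) to 255 (shut). A call has exactly 8 rows; each row is the pose to reach, as a shift and turn from the pose commanded when the call began, along the tool's axes at that moment; what a row does not reach only later rows make up. A row lasts 1/8 s, in which the tool goes at most 62.5 mm and 10.7 degrees, less where a joint would pass 70% of its speed; a pose out of reach is approached as far as the arm can. A call with a gripper value outside its range is refused whole. The fingers move at their own pace and stop on an object; "force" is the grip in N (left out, the last holds). Time passes only in rows, so rows that repeat a pose let the fingers close, or fill a call up. It gives the time, the measured TCP pose, the force, the opening and the grip force at its end, in the units of the state.
- env.get_state(): the state, without advancing time (a new reading comes with each control period).
- env.read_camera(name): name is "side" or "top" or "wrist"; returns (picture, depth): 400x640x3 uint8, red, green, blue; 400x640 float32, m along the optical axis (not along the pixel's ray), 0 where there is no reading.
- env.get_calibration(name): a dict with "fx", "fy", "cx", "cy" (pixels), "D" ([k1, k2, p1, p2, k3] as OpenCV has them; the pictures are not rectified), "origin" and "orientation" of the camera in the world. Camera axes: x right, y up, looking along -z (the intrinsics and any distortion apply to the point x, -y, -z); pixel columns grow to the right and rows downward; lengths in m; the calibration is good to about 2 mm. A picture is of the moment at which its call begins: read the wrist's pose just before it. get_calibration takes no time and is no camera call; for the wrist camera it gives the pose at the moment of the call.
- env.hand_in(): hands the job in; it is judged then, once.
The state is a dict: "clock": time; "joint_pos": joint angles; "qvel": joint speeds; "tau": joint torques, N m; "tcp_pos": TCP position; "orientation": TCP orientation; "wrist_force": force on the tool from outside, world axes, zero at the start; "ft_torque": the same for the moment, N m; "finger_gap": finger opening in m; "grip_force": force on a finger pad.
Only numpy, scipy, OpenCV 4.12 (cv2) and the standard library are available. Lean on these libraries where they do the work, as an engineer would, in place of code of your own. Each camera call takes 0.05 s, during which the arm holds its last target. There are 200 camera calls.

## Working session

There is one attempt and no reset: what is moved stays moved. The work goes in short steps, Python scripts to look and compute and a tool call to move; the robot and the scene stay as the last step left them, time stands still between calls to the robot, and variables do not carry over. Pictures are saved under pics/ and viewed, at most 10 in all, crops included, and the job is handed in when it is done.

Besides the shell and the picture viewer there is one more tool, called after ">>>" as name([rows], argument=value, ...), one row to a line, values as JSON. carry_out: Moves the arm, as the interface text tells. Its arguments: {"type":"object","properties":{"steps":{"type":"array","items":{"type":"array"}},"force":{"type":"number"}},"required":["steps"]}

```bash
ls; mkdir -p pics
python3 - <<'E'
from workcell import env
import cv2,numpy as np
print(env.get_state(), env.hold_point_z)
for n in("top","side"):
    p,d=env.read_camera(n); np.save(f"{n}_d.npy",d); cv2.imwrite(f"pics/{n}0.png",p[:,:,::-1]); print(n,env.get_calibration(n), d.min(),d.max())
E
```

```text
pics
{'clock': 0.0, 'joint_pos': array([-1.42561140e+00,  3.13983024e-01,  4.49523803e-02,  1.30361386e+00,
       -8.49035453e-06,  1.43118507e+00]), 'qvel': array([ 0.00105147, -0.00110153,  0.00124913, -0.00131678, -0.00088851,
        0.00032705]), 'tau': array([-4.51736259e-04, -4.80630827e+01,  2.98529184e+01,  1.94572000e-02,
       -2.25718022e-04,  6.14260056e-07]), 'tcp_pos': array([ 0.16145764, -0.55131361,  0.2304079 ]), 'orientation': array([-9.24073610e-04,  9.89878089e-01,  1.41917280e-01, -6.82043810e-06]), 'wrist_force': array([ 1.0322028 ,  0.11703868, -0.0658506 ]), 'ft_torque': array([ 0.03184246, -0.00071762,  0.00041012]), 'grip_force': 0.0, 'finger_gap': 0.08564476230531606} 0.0187
top {'fx': 464.36775945681643, 'fy': 464.36775945681643, 'cx': 320.39655871868075, 'cy': 210.77790757778246, 'D': array([0.03198819, 0.        , 0.        , 0.        , 0.        ]), 'origin': array([0.18345273, 0.02130324, 1.47538602]), 'orientation': array([ 0.72410946,  0.08128471, -0.0722344 , -0.68105835])} 0.0 2.5637298
side {'fx': 503.30924835545613, 'fy': 503.30924835545613, 'cx': 319.7476128578377, 'cy': 199.25740743278462, 'D': array([-0.13379676,  0.        ,  0.        ,  0.        ,  0.        ]), 'origin': array([-0.52187581, -0.94358137,  1.01560427]), 'orientation': array([ 0.81199966,  0.43716027, -0.185055  , -0.33956162])} 0.0 3.9844959
```

View pics/top0.png

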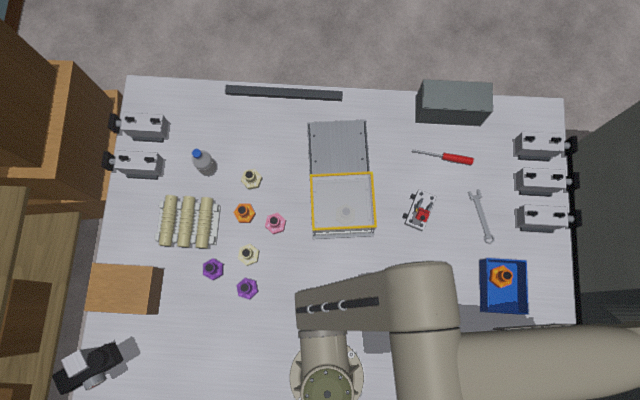

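View pics/side0.png

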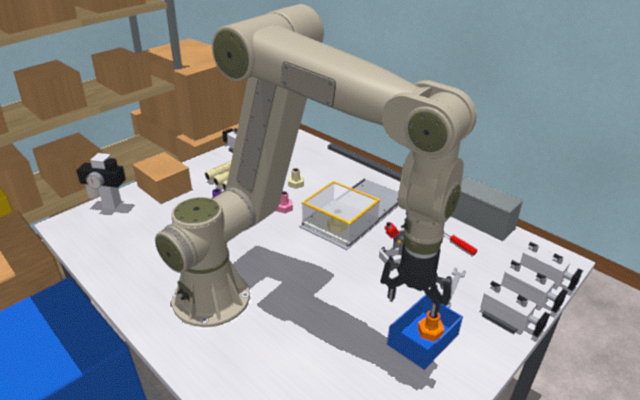

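Top view: cream couplings are at (251,178) and (248,254). Orange reject at (244,212), pink (275,223), purples (212,268) and (247,288), and another orange in the blue bin. The guard is at (343,202) with the seated coupling under it at (347,212); the lever is at (421,208) with its red collar at (424,214).

```bash
cat > h.py <<'E'
from workcell import env
import cv2,numpy as np
from scipy.spatial.transform import Rotation as R
def quat(q): return R.from_quat([q[1],q[2],q[3],q[0]])
def look(n):
    c=env.get_calibration(n); p,d=env.read_camera(n); return c,p,d
def rays(c,uv):
    K=np.array([[c['fx'],0,c['cx']],[0,c['fy'],c['cy']],[0,0,1]])
    u=cv2.undistortPoints(np.asarray(uv,float).reshape(-1,1,2),K,c['D'])[:,0]
    v=np.c_[u[:,0],-u[:,1],-np.ones(len(u))]
    return quat(c['orientation']).apply(v)          # scaled: depth*ray
def plane(c,uv,z):
    r=rays(c,uv); o=c['origin']; return o+r*((z-o[2])/r[:,2])[:,None]
def cloud(c,d):
    h,w=d.shape; v,u=np.mgrid[:h,:w]; r=rays(c,np.c_[u.ravel(),v.ravel()])
    P=c['origin']+r*d.reshape(-1,1); P[d.ravel()==0]=np.nan; return P.reshape(h,w,3)
def hsv(p): return cv2.cvtColor(p,cv2.COLOR_RGB2HSV)
def project(c,X):
    K=np.array([[c['fx'],0,c['cx']],[0,c['fy'],c['cy']],[0,0,1]])
    x=quat(c['orientation']).inv().apply(np.atleast_2d(X)-c['origin'])*[1,-1,-1]
    return cv2.projectPoints(x.reshape(-1,1,3),np.zeros(3),np.zeros(3),K,c['D'])[0][:,0]
def tool():
    s=env.get_state(); return np.array(s['tcp_pos']),quat(s['orientation'])
E
python3 - <<'E'
from h import *
c,p,d=look("top"); P=cloud(c,d); H=hsv(p)
for n,(u,v) in dict(A=(251,178),B=(248,254),orange=(244,212),pink=(275,223),pur1=(212,268),pur2=(247,288),bott=(202,160)).items():
    W=P[v-16:v+17,u-16:u+17].reshape(-1,3); z=W[:,2]
    t=W[(z>.055)]; f=W[(z>.015)]
    print(n,len(t),t.mean(0).round(3),len(f),f.mean(0).round(3),np.nanmax(z).round(3),'hsv',H[v+6,u+6])
y=cv2.inRange(H,(18,120,120),(35,255,255)); y[:,:300]=0;y[:,390:]=0;y[:160]=0;y[245:]=0
pts=cv2.findNonZero(y)[:,0]; X=plane(c,pts,.097); r=cv2.minAreaRect((X[:,:2]*1000).astype(np.float32)); print('guard',r)
W=P[185:235,400:440].reshape(-1,3); m=(W[:,2]>.02)&(W[:,2]<.038); r=cv2.minAreaRect((W[m,:2]*1000).astype(np.float32));print('block',r)
red=cv2.inRange(H,(0,150,100),(8,255,255))|cv2.inRange(H,(172,150,100),(180,255,255)); 
sub=np.zeros_like(red);sub[185:235,400:445]=red[185:235,400:445]
W=P[sub>0]; print('red',len(W),np.nanmean(W,0),np.nanmax(W,0),np.nanmin(W,0))
W=P[60:350,250:460].reshape(-1,3)
z=P[:,:,2]; 
print('table z',np.nanmedian(z[150:240,380:400]))
big=cv2.resize(p[140:300,190:450],None,fx=3,fy=3,interpolation=cv2.INTER_CUBIC);cv2.imwrite("pics/crop0.png",big[:,:,::-1])
E
```

```text
A 97 [0.598 0.282 0.065] 300 [0.594 0.279 0.039] 0.073 hsv [ 25  54 183]
B 98 [0.352 0.268 0.065] 327 [0.35  0.265 0.039] 0.074 hsv [ 28  16 192]
orange 97 [0.484 0.293 0.065] 313 [0.481 0.291 0.039] 0.075 hsv [ 13 182 191]
pink 95 [0.456 0.192 0.065] 312 [0.454 0.19  0.038] 0.072 hsv [167  81 199]
pur1 101 [0.3   0.373 0.065] 334 [0.299 0.37  0.038] 0.071 hsv [139 130 174]
pur2 104 [0.247 0.262 0.065] 340 [0.247 0.259 0.038] 0.072 hsv [138 123 145]
bott 386 [0.624 0.423 0.107] 463 [0.622 0.421 0.095] 0.158 hsv [137  18  99]
guard ((524.77685546875, -16.669631958007812), (177.2186279296875, 194.66844177246094), 6.501950263977051)
block ((529.2990112304688, -262.0808410644531), (75.17244720458984, 122.5421371459961), 70.53720092773438)
red 89 [ 0.487537   -0.25281813  0.13547078] [ 0.50898042 -0.23466361  0.14703978] [ 0.4676617  -0.27147321  0.11867069]
table z 0.001224908225031962
```

View pics/crop0.png

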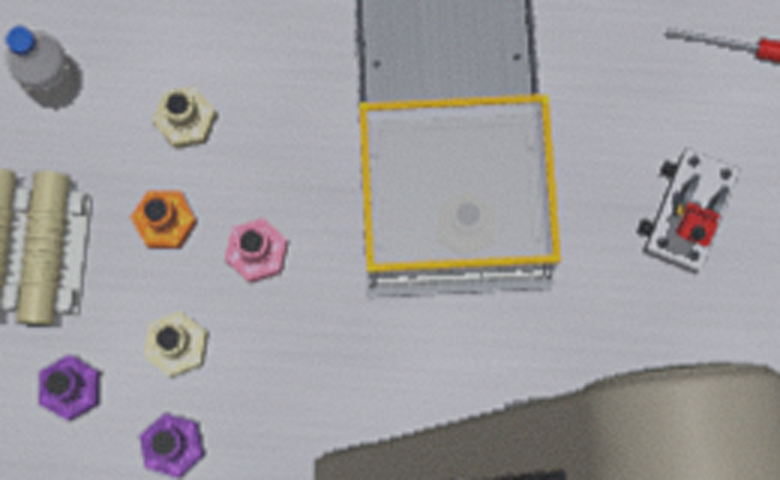

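Crop: the two cream hexes are (180,112) and (175,343) in crop pixels. They are plain cream, unlike the orange (162,218), pink (256,248) and purples, so they are loose_a and loose_b. The lever leans towards -x, with the collar at (698,225).

Moving above the collar for a closer look.

>>> carry_out([
  [[0, 0, 5], [4, -2, 0], 0],
  [[0, 0, 10], [10, -5, -1], 0],
  [[0, 0, 15], [15, -7.5, -2], 0],
  [[0, 0, 20], [20, -10, -3], 0],
  [[0, 0, 25], [26, -13, -3], 0],
  [[0, 0, 30], [32, -16, -3], 0],
  [[0, 0, 35.8], [37, -18.5, -3], 0],
  [[0, 0, 35.8], [39.7, -19.4, -3], 0],
])

```text
clock: 1.15
tcp_pos: [0.4897, -0.2515, 0.2611]
orientation: [-0.0, 0.986, -0.168, -0.0]
wrist_force: [-0.5, -0.2, 0.3]
finger_gap: 0.0853
grip_force: 0.0
```

```bash
cat > lev.py <<'E'
from h import *
s=env.get_state(); print(s['tcp_pos'],s['qvel'].round(3)); t,q=tool(); print('toolx',q.apply([1,0,0]).round(4),'z',q.apply([0,0,1]).round(4))
c,p,d=look("wrist"); P=cloud(c,d); H=hsv(p); cv2.imwrite("pics/w1.png",p[:,:,::-1]); print(c['origin'])
red=cv2.inRange(H,(0,150,80),(8,255,255))|cv2.inRange(H,(172,150,80),(180,255,255))
W=P[red>0]; W=W[(W[:,2]>.09)&(W[:,2]<.16)]; print('red',len(W),W.mean(0).round(4)); r=cv2.minAreaRect((W[:,:2]*1000).astype(np.float32)); print(r, W.min(0).round(4),W.max(0).round(4))
W=P.reshape(-1,3); m=(abs(W[:,2]-.03)<.003)&(np.hypot(W[:,0]-.53,W[:,1]+.265)<.09); print(m.sum(),cv2.minAreaRect((W[m,:2]*1000).astype(np.float32)))
E
python3 lev.py
```

```text
[ 0.48965489 -0.25147101  0.26107278] [ 0.409  0.215  0.278  0.062 -0.014  0.394]
toolx [ 9.435e-01 -3.313e-01 -4.000e-04] z [-2.e-04  5.e-04 -1.e+00]
[ 0.55148308 -0.27536855  0.40413979]
red 1106 [ 0.4905 -0.26    0.1323]
((486.3792724609375, -258.8876647949219), (32.07080078125, 38.968135833740234), 70.01585388183594) [ 0.4641 -0.2804  0.1161] [ 0.5092 -0.2393  0.1428]
2599 ((525.050537109375, -272.3169860839844), (61.82984924316406, 118.33788299560547), 70.64445495605469)
```

View pics/w1.png

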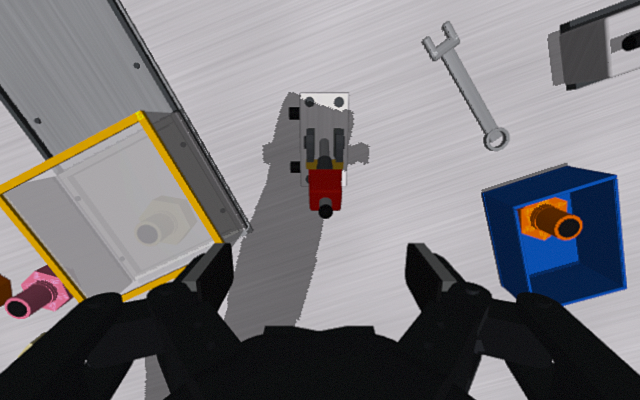

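Wrist view: the red collar is at (325,188), the lever block at (325,125) and my fingers are either side. The block fit gives its origin at (0.525,-0.272), yaw -19.4°. That puts the collar at (0.484,-0.258,0.123), which agrees with the red blob laterally.

Descend and pinch.

>>> carry_out([
  [[0, 0, 0], [-0.2, 0.5, 3], 0],
  [[0, 0, 0], [-0.2, 0.5, 8], 0],
  [[0, 0, 0], [-0.2, 0.5, 13], 0],
  [[0, 0, 0], [-0.2, 0.5, 15.6], 0],
  [[0, 0, 0], [-0.2, 0.5, 15.6], 0],
  [[0, 0, 0], [-0.2, 0.5, 15.6], 120],
  [[0, 0, 0], [-0.2, 0.5, 15.6], 255],
  [[0, 0, 0], [-0.2, 0.5, 15.6], 255],
], force=35)

```text
clock: 2.2
tcp_pos: [0.4856, -0.2575, 0.1068]
orientation: [-0.001, 0.986, -0.169, 0.001]
wrist_force: [5.7, 23.1, 16.9]
finger_gap: 0.0322
grip_force: 12.1
```

>>> carry_out([
  [[0, 0, 0], [0, -0.1, 0], 255],
  [[0, 0, 0], [0, -0.1, 0], 255],
  [[0, 0, 0], [-0.1, -0.1, -0.2], 255],
  [[0, 0, 0], [-0.25, -0.1, -0.5], 255],
  [[0, 0, 0], [-0.4, -0.1, -0.8], 255],
  [[0, 0, 0], [-0.55, -0.1, -1.1], 255],
  [[0, 0, 0], [-0.67, -0.1, -1.29], 255],
  [[0, 0, 0], [-0.67, -0.1, -1.29], 255],
])

```text
clock: 3.2
tcp_pos: [0.4802, -0.2548, 0.1187]
orientation: [-0.0, 0.986, -0.169, 0.002]
wrist_force: [5.3, 1.6, -4.6]
finger_gap: 0.0313
grip_force: 36.5
```

Run:
```python
from h import *
s=env.get_state(); print(s['tcp_pos'],s['wrist_force'].round(1),s['finger_gap'],s['grip_force'],s['ft_torque'].round(2))
```

```text
[ 0.4802309  -0.25480225  0.11871125] [ 5.3  1.6 -4.6] 0.031331108030507836 36.49480104446411 [ 0.31 -1.03 -0.2 ]
```

>>> carry_out([
  [[0, 0, 0], [0.59, 0, -0.28], 255],
  [[0, 0, 0], [1.19, 0, -0.53], 255],
  [[0, 0, 0], [1.8, 0, -0.74], 255],
  [[0, 0, 0], [2.43, 0, -0.92], 255],
  [[0, 0, 0], [3.07, 0, -1.05], 255],
  [[0, 0, 0], [3.71, 0, -1.15], 255],
  [[0, 0, 0], [4.36, 0, -1.21], 255],
  [[0, 0, 0], [5.01, 0, -1.23], 255],
])

```text
clock: 4.2
tcp_pos: [0.5249, -0.2704, 0.1296]
orientation: [-0.001, 0.986, -0.169, -0.002]
wrist_force: [-2.7, 6.0, -5.8]
finger_gap: 0.0317
grip_force: 35.1
```

>>> carry_out([
  [[0, 0, 0], [0.65, 0, 0.02], 255],
  [[0, 0, 0], [1.3, 0, 0.08], 255],
  [[0, 0, 0], [1.94, 0, 0.18], 255],
  [[0, 0, 0], [2.58, 0, 0.31], 255],
  [[0, 0, 0], [3.21, 0, 0.48], 255],
  [[0, 0, 0], [3.82, 0, 0.69], 255],
  [[0, 0, 0], [4.42, 0, 0.94], 255],
  [[0, 0, 0], [5.1, 0, 1.25], 255],
])

```text
clock: 5.2
tcp_pos: [0.5735, -0.2876, 0.1183]
orientation: [-0.001, 0.986, -0.169, -0.001]
wrist_force: [-2.6, 6.1, -0.6]
finger_gap: 0.0312
grip_force: 35.0
```

>>> carry_out([
  [[0, 0, 0], [0.2, 0, 0.1], 255],
  [[0, 0, 0], [0.0, 0, 0.5], 255],
  [[0, 0, 0], [-0.25, 0, 0.9], 255],
  [[0, 0, 0], [-0.5, 0, 1.3], 255],
  [[0, 0, 0], [-0.5, 0, 1.3], 255],
  [[0, 0, 0], [-0.5, 0, 1.3], 0],
  [[0, 0, 0], [-0.5, 0, 1.3], 0],
  [[0, 0, 0], [-0.5, 0, 1.3], 0],
])

```text
clock: 6.2
tcp_pos: [0.5694, -0.2878, 0.1053]
orientation: [0.0, 0.986, -0.169, 0.0]
wrist_force: [0.1, -0.2, 1.1]
finger_gap: 0.0834
grip_force: 0.0
```

>>> carry_out([
  [[0, 0, 0], [-0.5, 0, -3], 0],
  [[0, 0, 0], [-0.5, 0, -8], 0],
  [[0, 0, 0], [-0.5, 0, -13], 0],
  [[0, 0, 0], [-2, 0, -17], 0],
  [[0, 0, 0], [-4, 0, -18], 0],
  [[0, 0, 0], [-4, 0, -18], 0],
  [[0, 0, 0], [-4, 0, -18], 0],
  [[0, 0, 0], [-4, 0, -18], 0],
])

```text
clock: 7.2
tcp_pos: [0.5315, -0.2738, 0.2837]
orientation: [-0.0, 0.986, -0.169, -0.001]
wrist_force: [0.2, -0.1, 0.1]
finger_gap: 0.0854
grip_force: 0.0
```

```bash
sed -i 's/w1.png/w2.png/' lev.py; python3 lev.py
python3 - <<'E'
from h import *
c,p,d=look("top"); cv2.imwrite("pics/top1.png",p[:,:,::-1]); np.save('tray_d.npy',d); np.save('tray_p.npy',p)
a=p[140:300,190:450]; a=cv2.resize(a,None,fx=3,fy=3,interpolation=cv2.INTER_CUBIC); cv2.imwrite("pics/top1c.png",a[:,:,::-1])
E
```

```text
[ 0.53150241 -0.27379614  0.28366748] [-0.001  0.001  0.001  0.002  0.001  0.001]
toolx [ 0.9427 -0.3336 -0.0017] z [-0.0015  0.001  -1.    ]
[ 0.5934634  -0.2979243   0.42659978]
red 722 [ 0.5645 -0.2869  0.134 ]
((563.3583984375, -286.43389892578125), (32.44461441040039, 38.58169174194336), 70.61375427246094) [ 0.54   -0.3059  0.1156] [ 0.5858 -0.2648  0.1496]
1815 ((525.028076171875, -272.2298583984375), (61.8887825012207, 119.29029083251953), 70.48757934570312)
```

View pics/w2.png

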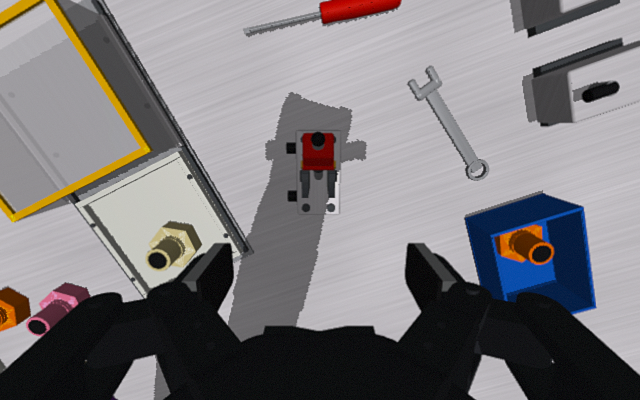

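Wrist view: the lever is fully over to +x with the collar at (318,150), where a locked-down collar should be. The guard has slid off and the tray is clear, with the seated coupling at (172,248). Next, look over the tray.

>>> carry_out([
  [[0, 0, -5], [-2, -4, 0], 0],
  [[0, 0, -11], [-5, -9, 0], 0],
  [[0, 0, -17], [-8, -14, 0], 0],
  [[0, 0, -22], [-11, -19, 0], 0],
  [[0, 0, -26], [-13.2, -22.3, 0], 0],
  [[0, 0, -26], [-13.2, -22.3, 0], 0],
  [[0, 0, -26], [-13.2, -22.3, 0], 0],
  [[0, 0, -26], [-13.2, -22.3, 0], 0],
])

```text
clock: 8.3
tcp_pos: [0.4818, -0.0205, 0.2847]
orientation: [0.0, 0.998, 0.056, -0.0]
wrist_force: [0.5, -0.5, 0.4]
finger_gap: 0.0852
grip_force: 0.0
```

```bash
cat >> h.py <<'E'
def hexfit(c,p,d,xy,z0,rad=.045):
    """cream coupling near xy, underside at z0: flange-top rect -> centre, flat angle (deg mod 60); neck-top centre"""
    P=cloud(c,d); H=hsv(p); near=np.hypot(P[:,:,0]-xy[0],P[:,:,1]-xy[1])<rad
    z=P[:,:,2]-z0; cr=(H[:,:,1]>25)&(H[:,:,0]>12)&(H[:,:,0]<40)
    f=P[near&cr&(abs(z-.024)<.004)]; n=P[near&(z>.058)&(z<.068)]
    r=cv2.minAreaRect((f[:,:2]*1000).astype(np.float32)); (w,h),a=r[1],r[2]
    flat=(a if w<h else a+90)%60        # direction across flats
    return np.array(r[0])/1000,(round(w,1),round(h,1)),flat,n.mean(0).round(4) if len(n) else None,(len(f),len(n)),np.median(f[:,2]).round(4)
E
python3 - <<'E'
from h import *
s=env.get_state(); t,q=tool(); print(t,q.apply([1,0,0]).round(4))
c,p,d=look("wrist"); np.savez('w3.npz',p=p,d=d); cv2.imwrite("pics/w3.png",p[:,:,::-1]); P=cloud(c,d); 
print('tool-cam rot', (q.inv()*quat(c['orientation'])).as_matrix().round(3).tolist(), q.inv().apply(c['origin']-t).round(4), c['fx'])
print(hexfit(c,p,d,(.497,-.03),.01,.06))
E
```

```text
[ 0.48178835 -0.02051788  0.28465086] [ 9.937e-01  1.117e-01 -3.000e-04]
tool-cam rot [[-0.0, 0.965, 0.263], [1.0, 0.0, -0.001], [-0.001, 0.263, -0.965]] [ 0.0653  0.0016 -0.1431] 287.57227781056827
(array([ 0.49407391, -0.03217689]), (67.7, 60.0), 30.183143615722656, array([ 0.4948, -0.032 ,  0.0747]), (985, 575), np.float64(0.0345))
```

View pics/w3.png

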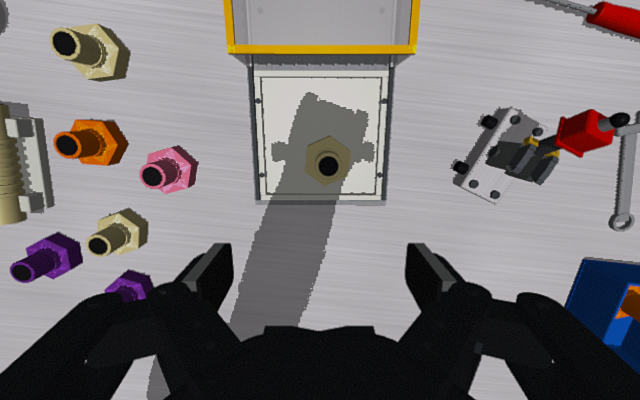

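Wrist view: the tray is open at (320,135) with seated at (327,162), flats square to the sides. The creams are at (100,50) and (118,235), the orange at (95,143) and the pink at (170,170). The guard edge is at row 50.

Run:
```python
from h import *
c=env.get_calibration("wrist"); f=np.load('w3.npz'); p,d=f['p'],f['d']; P=cloud(c,d)
for xy in((.597,.281),(.351,.267)): print(hexfit(c,p,d,xy,0,.05))
W=P.reshape(-1,3); m=(abs(W[:,2]-.022)<.004)&(abs(W[:,0]-.525)<.11)&(abs(W[:,1]+.017)<.11)
print(m.sum(),cv2.minAreaRect((W[m,:2]*1000).astype(np.float32)))
m=(abs(W[:,2]-.010)<.004)&(abs(W[:,0]-.525)<.11)&(abs(W[:,1]+.017)<.11)
print(m.sum(),np.median(W[m,2]),cv2.minAreaRect((W[m,:2]*1000).astype(np.float32)))
```

```text
(array([0.59732135, 0.27705884]), (60.5, 65.0), 14.297686576843262, array([0.5965, 0.277 , 0.064 ]), (1228, 873), np.float64(0.0242))
(array([0.35167331, 0.26014099]), (59.8, 58.0), 55.81880760192871, array([0.3504, 0.263 , 0.064 ]), (757, 549), np.float64(0.024))
3192 ((530.26318359375, -19.205047607421875), (191.00833129882812, 196.1241455078125), 5.876373767852783)
13968 0.01031252353884593 ((526.4454345703125, -20.15752410888672), (206.10377502441406, 200.26502990722656), 6.2629618644714355)
```

>>> carry_out([
  [[0, 0, 0], [1.1, 1.3, 4], 0],
  [[0, 0, 0], [1.1, 1.3, 10], 0],
  [[0, 0, 0], [1.1, 1.3, 16], 0],
  [[0, 0, 0], [1.1, 1.3, 22], 0],
  [[0, 0, 0], [1.1, 1.3, 24.5], 0],
  [[0, 0, 0], [1.1, 1.3, 24.5], 100],
  [[0, 0, 0], [1.1, 1.3, 24.5], 255],
  [[0, 0, 0], [1.1, 1.3, 24.5], 255],
], force=20)

```text
clock: 9.35
tcp_pos: [0.4954, -0.0317, 0.0418]
orientation: [0.0, 0.998, 0.057, 0.002]
wrist_force: [-2.1, 0.1, 5.1]
finger_gap: 0.0334
grip_force: 20.2
```

>>> carry_out([
  [[0, 0, 0], [0, 0, 0], 255],
  [[0, 0, 0], [0, 0, 0], 255],
  [[0, 0, -2], [0, -0.5, 0], 255],
  [[0, 0, -4], [-0.1, -1, 0], 255],
  [[0, 0, -6], [-0.15, -1.4, 0], 255],
  [[0, 0, -6], [-0.15, -1.4, 0], 255],
  [[0, 0, -6], [-0.15, -1.4, 0], 255],
  [[0, 0, -6], [-0.15, -1.4, 0], 255],
])

```text
clock: 10.35
tcp_pos: [0.4928, -0.018, 0.0418]
orientation: [0.001, 0.994, 0.109, 0.002]
wrist_force: [1.4, -2.5, 6.5]
finger_gap: 0.0333
grip_force: 20.5
```

>>> carry_out([
  [[0, 0, -6], [0, 0, 0], 0],
  [[0, 0, -6], [0, 0, 0], 0],
  [[0, 0, -6], [0, 0, 0], 0],
  [[0, 0, 0], [0, 0, -5], 0],
  [[0, 0, -8], [0, 0, -11], 0],
  [[0, 0, -18], [1, -1.5, -17], 0],
  [[0, 0, -28], [5, -8, -21], 0],
  [[0, 0, -38], [8.5, -13, -23.5], 0],
])

```text
clock: 11.35
tcp_pos: [0.537, 0.1058, 0.2662]
orientation: [0.001, 0.904, 0.428, 0.001]
wrist_force: [1.0, -0.8, -0.4]
finger_gap: 0.0854
grip_force: 0.0
```

>>> carry_out([
  [[0, 0, -8], [4, -1.5, 0], 0],
  [[0, 0, -16], [9, -3.5, 0], 0],
  [[0, 0, -23.5], [14.7, -5.7, 0], 0],
  [[0, 0, -23.5], [14.7, -5.7, 0], 0],
  [[0, 0, -23.5], [14.7, -5.7, 0], 0],
  [[0, 0, -23.5], [14.7, -5.7, 0], 0],
  [[0, 0, -23.5], [14.7, -5.7, 0], 0],
  [[0, 0, -23.5], [14.7, -5.7, 0], 0],
])

```text
clock: 12.35
tcp_pos: [0.5859, 0.2537, 0.2646]
orientation: [0.0, 0.799, 0.601, 0.0]
wrist_force: [0.4, -0.0, 0.8]
finger_gap: 0.0854
grip_force: 0.0
```

```bash
cat > look.py <<'E'
from h import *
import sys
x,y,z0=map(float,sys.argv[1:4]); s=env.get_state(); t,q=tool(); X=q.apply([1,0,0]); yaw=np.degrees(np.arctan2(X[1],X[0]))
c,p,d=look("wrist"); cv2.imwrite(f"pics/{sys.argv[4]}.png",p[:,:,::-1])
print('tcp',t.round(4),'yaw',yaw.round(1),'j6',s['joint_pos'][5].round(2),'v',abs(s['qvel']).max().round(3))
r=hexfit(c,p,d,(x,y),z0); print(r); dl=q.inv().apply([r[0][0]-t[0],r[0][1]-t[1],0]); print('tool delta cm',(dl*100).round(2))
E
python3 look.py .597 .277 0 wA
```

```text
tcp [0.5859 0.2537 0.2646] yaw 73.9 j6 2.13 v 0.006
(array([0.59664648, 0.27910687]), (59.0, 67.3), 14.014335632324219, array([0.5964, 0.2801, 0.0647]), (1027, 627), np.float64(0.0245))
tool delta cm [2.74 0.33 0.  ]
```

>>> carry_out([
  [[0, 0, 0], [2.7, 0.3, 4], 0],
  [[0, 0, 0], [2.7, 0.3, 10], 0],
  [[0, 0, 0], [2.7, 0.3, 16], 0],
  [[0, 0, 0], [2.7, 0.3, 21], 0],
  [[0, 0, 0], [2.7, 0.3, 23.5], 0],
  [[0, 0, 0], [2.7, 0.3, 23.5], 0],
  [[0, 0, 0], [2.7, 0.3, 23.5], 100],
  [[0, 0, 0], [2.7, 0.3, 23.5], 255],
], force=30)

```text
clock: 13.4
tcp_pos: [0.5976, 0.2801, 0.0313]
orientation: [0.001, 0.799, 0.602, 0.002]
wrist_force: [-0.2, -0.0, 0.0]
finger_gap: 0.0514
grip_force: 0.0
```

>>> carry_out([
  [[0, 0, 0], [0, 0, 0], 255],
  [[0, 0, 0], [0, 0, 0], 255],
  [[0, 0, 0], [0, 0, 0], 255],
  [[0, 0, 0], [0, 0, -4], 255],
  [[0, 0, 0], [0, 0, -10], 255],
  [[0, 0, 0], [-1, 0, -16], 255],
  [[0, 0, 8], [-5, -0.6, -20], 255],
  [[0, 0, 16], [-11, -1.5, -21], 255],
])

```text
clock: 14.4
tcp_pos: [0.553, 0.1782, 0.2424]
orientation: [0.001, 0.875, 0.484, 0.003]
wrist_force: [0.1, -1.7, -1.0]
finger_gap: 0.0338
grip_force: 30.4
```

>>> carry_out([
  [[0, 0, 6], [-5, 0.7, 0], 255],
  [[0, 0, 12], [-10, 1.4, 0], 255],
  [[0, 0, 18], [-15, 2.1, 0], 255],
  [[0, 0, 22], [-20, 2.8, 0], 255],
  [[0, 0, 22], [-22.6, 3.2, 0], 255],
  [[0, 0, 22], [-22.6, 3.2, 0], 255],
  [[0, 0, 22], [-22.6, 3.2, 0], 255],
  [[0, 0, 22], [-22.6, 3.2, 0], 255],
])

```text
clock: 15.4
tcp_pos: [0.4592, -0.0298, 0.239]
orientation: [-0.0, 0.951, 0.31, 0.0]
wrist_force: [-1.5, 0.1, -0.8]
finger_gap: 0.0335
grip_force: 30.4
```

```bash
python3 look.py .491 -.018 .01 wS
```

```text
tcp [ 0.4592 -0.0298  0.239 ] yaw 36.1 j6 2.27 v 0.003
(array([ 0.49137891, -0.02044012]), (59.4, 68.1), 36.12405776977539, array([ 0.4917, -0.0194,  0.0747]), (1316, 781), np.float64(0.0344))
tool delta cm [3.15 1.14 0.  ]
```

View pics/wS.png

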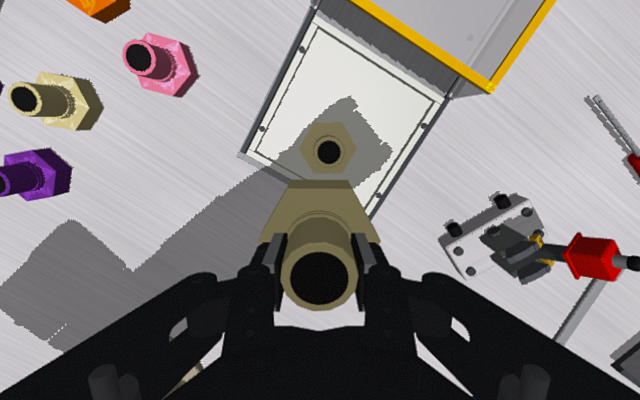

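Wrist view: seated stands at (328,148) in the tray with a flat facing along my tool x. The held part's front flat (row 182) is parallel to it. Lower it about 8 mm off, then slide it in.

>>> carry_out([
  [[0, 0, 0], [5, 0.6, 0], 255],
  [[0, 0, 0], [9.9, 1.1, 0], 255],
  [[0, 0, 0], [9.9, 1.1, 2], 255],
  [[0, 0, 0], [9.9, 1.1, 7], 255],
  [[0, 0, 0], [9.9, 1.1, 12], 255],
  [[0, 0, 0], [9.9, 1.1, 16.5], 255],
  [[0, 0, 0], [9.9, 1.1, 19], 255],
  [[0, 0, 0], [9.9, 1.1, 19.7], 255],
])

```text
clock: 16.45
tcp_pos: [0.5431, 0.0198, 0.0406]
orientation: [-0.001, 0.951, 0.31, -0.003]
wrist_force: [-14.4, 1.8, 34.3]
finger_gap: 0.0334
grip_force: 33.9
```

>>> carry_out([
  [[0, 0, 0], [0, 0, 0], 255],
  [[0, 0, 0], [0, 0, 0], 255],
  [[0, 0, 0], [-0.3, 0, 0], 255],
  [[0, 0, 0], [-0.6, 0, 0], 255],
  [[0, 0, 0], [-0.9, 0, 0], 255],
  [[0, 0, 0], [-1.0, 0, 0], 255],
  [[0, 0, 0], [-1.0, 0, 0], 255],
  [[0, 0, 0], [-1.0, 0, 0], 255],
])

```text
clock: 17.45
tcp_pos: [0.5373, 0.0128, 0.042]
orientation: [0.0, 0.951, 0.309, -0.0]
wrist_force: [1.3, 0.1, -1.4]
finger_gap: 0.0332
grip_force: 30.5
```

>>> carry_out([
  [[0, 0, 0], [0, 0, 0], 0],
  [[0, 0, 0], [0, 0, 0], 0],
  [[0, 0, 0], [0, 0, -3], 0],
  [[0, 0, 0], [0, 0, -9], 0],
  [[0, 0, -6], [0, 0, -15], 0],
  [[0, 0, -14], [0, -3, -20], 0],
  [[0, 0, -22], [0, -8, -23], 0],
  [[0, 0, -30], [0, -14, -23], 0],
])

```text
clock: 18.45
tcp_pos: [0.4561, 0.1268, 0.275]
orientation: [0.001, 0.838, 0.546, 0.003]
wrist_force: [0.4, 0.5, -0.3]
finger_gap: 0.0855
grip_force: 0.0
```

>>> carry_out([
  [[0, 0, -6], [-2.7, -4, 0], 0],
  [[0, 0, -12], [-5.4, -8, 0], 0],
  [[0, 0, -19], [-8, -12, 0], 0],
  [[0, 0, -19], [-9.5, -14.3, 0], 0],
  [[0, 0, -19], [-9.5, -14.3, 0], 0],
  [[0, 0, -19], [-9.5, -14.3, 0], 0],
  [[0, 0, -19], [-9.5, -14.3, 0], 0],
  [[0, 0, -19], [-9.5, -14.3, 0], 0],
])

```text
clock: 19.45
tcp_pos: [0.2863, 0.0975, 0.2719]
orientation: [-0.0, 0.737, 0.676, -0.0]
wrist_force: [-0.6, 0.3, -0.1]
finger_gap: 0.0851
grip_force: 0.0
```

```bash
python3 look.py .351 .262 0 wB
```

```text
tcp [0.2863 0.0975 0.2719] yaw 85.0 j6 1.72 v 0.004
(array([0.3486308 , 0.26393457]), (59.1, 67.7), 25.572982788085938, array([0.3481, 0.264 , 0.0645]), (1177, 895), np.float64(0.0243))
tool delta cm [ 1.713e+01  4.770e+00 -1.000e-02]
```

>>> carry_out([
  [[0, 0, -8], [5, 1.4, 0], 0],
  [[0, 0, -16], [10.5, 3, 0], 0],
  [[0, 0, -24], [15.5, 4.3, 0], 0],
  [[0, 0, -30], [17.1, 4.8, 1], 0],
  [[0, 0, -30], [17.1, 4.8, 6], 0],
  [[0, 0, -30], [17.1, 4.8, 12], 0],
  [[0, 0, -30], [17.1, 4.8, 17], 0],
  [[0, 0, -30], [17.1, 4.8, 18], 0],
])

```text
clock: 20.5
tcp_pos: [0.3458, 0.2623, 0.089]
orientation: [-0.002, 0.537, 0.843, -0.003]
wrist_force: [0.9, -0.0, 0.5]
finger_gap: 0.0853
grip_force: 0.0
```

>>> carry_out([
  [[0, 0, 0], [0, 0, 2], 0],
  [[0, 0, 0], [0, 0, 5], 0],
  [[0, 0, 0], [0, 0, 6.1], 0],
  [[0, 0, 0], [0, 0, 6.1], 0],
  [[0, 0, 0], [0, 0, 6.1], 120],
  [[0, 0, 0], [0, 0, 6.1], 255],
  [[0, 0, 0], [0, 0, 6.1], 255],
  [[0, 0, 0], [0, 0, 6.1], 255],
])

```text
clock: 21.5
tcp_pos: [0.349, 0.2639, 0.0318]
orientation: [0.0, 0.537, 0.843, 0.001]
wrist_force: [0.6, -0.4, 5.7]
finger_gap: 0.0333
grip_force: 29.5
```

>>> carry_out([
  [[0, 0, 0], [0, 0, 0], 255],
  [[0, 0, 0], [0, 0, -4], 255],
  [[0, 0, 0], [0, 0, -10], 255],
  [[0, 0, 0], [-1, 0, -16], 255],
  [[0, 0, 0], [-5, 0.6, -20], 255],
  [[0, 0, 0], [-10, 1.3, -20.5], 255],
  [[0, 0, 0], [-15, 1.9, -20.5], 255],
  [[0, 0, 0], [-20, 2.6, -20.5], 255],
])

```text
clock: 22.5
tcp_pos: [0.4569, 0.092, 0.2361]
orientation: [0.0, 0.537, 0.844, 0.0]
wrist_force: [0.1, 1.9, -1.2]
finger_gap: 0.0329
grip_force: 30.8
```

>>> carry_out([
  [[0, 0, -3], [-5, 0.6, 0], 255],
  [[0, 0, -6], [-10, 1.3, 0], 255],
  [[0, 0, -9], [-15, 1.9, 0], 255],
  [[0, 0, -11], [-19.3, 2.5, 0], 255],
  [[0, 0, -11], [-19.3, 2.5, 0], 255],
  [[0, 0, -11], [-19.3, 2.5, 0], 255],
  [[0, 0, -11], [-19.3, 2.5, 0], 255],
  [[0, 0, -11], [-19.3, 2.5, 0], 255],
])

```text
clock: 23.5
tcp_pos: [0.5604, -0.07, 0.2364]
orientation: [0.0, 0.453, 0.891, 0.0]
wrist_force: [-0.6, 1.0, -1.4]
finger_gap: 0.0331
grip_force: 30.8
```

```bash
python3 look.py .4888 -.0226 .01 wS2
python3 - <<'E'
from h import *
c=env.get_calibration("wrist"); p=cv2.imread('pics/wS2.png')[:,:,::-1].copy(); c2,p,d=look("wrist"); t,q=tool()
for xy in((.489,-.0225),(.537,.013)):
    r=hexfit(c2,p,d,xy,.01,.032); print(r, (q.inv().apply([r[3][0]-t[0],r[3][1]-t[1],0])*100).round(2))
    n=cloud(c2,d); m=(n[:,:,2]>.068)&(n[:,:,2]<.08)&(np.hypot(n[:,:,0]-xy[0],n[:,:,1]-xy[1])<.025)
    r=cv2.minEnclosingCircle((n[m][:,:2]*1000).astype(np.float32)); print('neck circle',r)
P=cloud(c2,d)
E
```

```text
tcp [ 0.5604 -0.07    0.2364] yaw 126.1 j6 0.67 v 0.005
(array([ 0.49363339, -0.01855676]), (74.0, 67.3), 5.3758544921875, array([ 0.489 , -0.0215,  0.0748]), (1858, 920), np.float64(0.0345))
tool delta cm [ 8.09 -2.37 -0.  ]
(array([ 0.48803381, -0.02209837]), (63.9, 59.6), 35.43689727783203, array([ 0.488 , -0.0222,  0.0747]), (1467, 901), np.float64(0.0345)) [ 8.16 -3.04 -0.  ]
neck circle ((487.84326171875, -22.371498107910156), 16.717618942260742)
(array([0.53720282, 0.01136454]), (63.1, 59.6), 37.23129606246948, array([0.5371, 0.0114, 0.0747]), (1299, 896), np.float64(0.0344)) [ 7.98  2.91 -0.  ]
neck circle ((537.146240234375, 11.509820938110352), 16.827877044677734)
```

View pics/wS2.png

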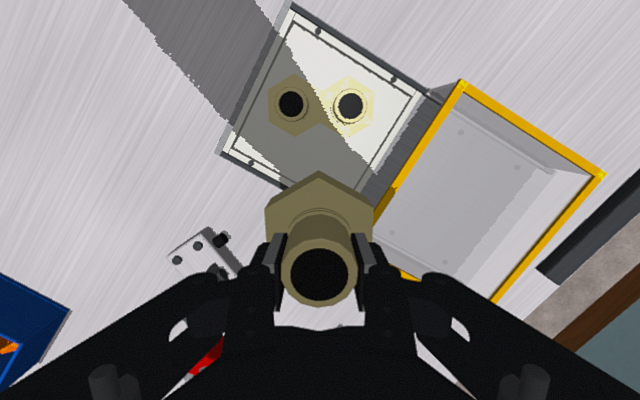

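Wrist view: S (291,104) and A (351,104) are touching; measured spacing is 59.5 mm. The held part's vertex points into the notch at (318,172). Lower it 8 mm short, then push in.

>>> carry_out([
  [[0, 0, 1.5], [2.1, -0.15, 0], 255],
  [[0, 0, 1.5], [2.1, -0.15, 3], 255],
  [[0, 0, 1.5], [2.1, -0.15, 8], 255],
  [[0, 0, 1.5], [2.1, -0.15, 13], 255],
  [[0, 0, 1.5], [2.1, -0.15, 17], 255],
  [[0, 0, 1.5], [2.1, -0.15, 19], 255],
  [[0, 0, 1.5], [2.1, -0.15, 19.5], 255],
  [[0, 0, 1.5], [2.1, -0.15, 19.5], 255],
])

```text
clock: 24.6
tcp_pos: [0.5472, -0.0546, 0.0418]
orientation: [0.0, 0.465, 0.885, -0.0]
wrist_force: [-0.1, -0.2, -1.3]
finger_gap: 0.0331
grip_force: 31.2
```

>>> carry_out([
  [[0, 0, 0], [0, 0, 0], 255],
  [[0, 0, 0], [0.3, 0, 0], 255],
  [[0, 0, 0], [0.6, 0, 0], 255],
  [[0, 0, 0], [0.9, 0, 0], 255],
  [[0, 0, 0], [1.1, 0, 0], 255],
  [[0, 0, 0], [1.2, 0, 0], 255],
  [[0, 0, 0], [1.2, 0, 0], 255],
  [[0, 0, 0], [1.2, 0, 0], 255],
])

```text
clock: 25.6
tcp_pos: [0.5411, -0.0452, 0.0416]
orientation: [0.001, 0.466, 0.885, 0.0]
wrist_force: [1.9, -1.6, 4.5]
finger_gap: 0.0333
grip_force: 31.8
```

>>> carry_out([
  [[0, 0, 0], [0, 0, 0], 100],
  [[0, 0, 0], [0, 0, 0], 0],
  [[0, 0, 0], [0, 0, 0], 0],
  [[0, 0, 0], [0, 0, -3], 0],
  [[0, 0, 0], [0, 0, -9], 0],
  [[0, 0, 0], [-2, 0, -15], 0],
  [[0, 0, 0], [-3.5, 0, -20], 0],
  [[0, 0, 0], [-3.5, 0, -22], 0],
])

```text
clock: 26.6
tcp_pos: [0.5618, -0.0748, 0.2645]
orientation: [0.002, 0.466, 0.885, 0.001]
wrist_force: [0.1, 0.0, 0.1]
finger_gap: 0.0853
grip_force: 0.0
```

```bash
cat > chk.py <<'E'
from h import *
env.read_camera("top"); c,p,d=look("wrist"); t,q=tool(); print(t.round(4)); P=cloud(c,d)
cv2.imwrite("pics/chk.png",p[:,:,::-1])
m=((P[:,:,2]>.067)&(P[:,:,2]<.08)&(abs(P[:,:,0]-.52)<.08)&(abs(P[:,:,1]+.02)<.08)).astype(np.uint8)
n,l,st,ce=cv2.connectedComponentsWithStats(m); C=[]
for i in range(1,n):
    if st[i,4]>150:
        W=P[l==i]; e=cv2.minEnclosingCircle((W[:,:2]*1000).astype(np.float32)); C.append(e[0]); h=hexfit(c,p,d,np.array(e[0])/1000,.01,.033); print(np.round(e[0],1),round(e[1],1),h[1],round(h[2],1),ce[i].round())
C=np.array(C); print([np.hypot(*(C[i]-C[j])).round(1) for i in range(len(C)) for j in range(i)])
a=np.radians(6.4); print('nest',((C-[526,-18])@np.array([[np.cos(a),-np.sin(a)],[np.sin(a),np.cos(a)]])).round(1))
E
python3 chk.py
```

```text
[ 0.5615 -0.0742  0.2636]
[484.8 -18.1] 16.7 (65.7, 59.8) 36.3 [291.  95.]
[535.7  14.6] 16.9 (65.3, 59.7) 34.3 [346.  97.]
[538.4 -44.9] 16.8 (59.0, 65.6) 35.8 [317. 144.]
[np.float64(60.5), np.float64(59.9), np.float64(59.6)]
nest [[-41.    4.5]
 [ 13.3  31.4]
 [  9.3 -28.1]]
```

View pics/chk.png

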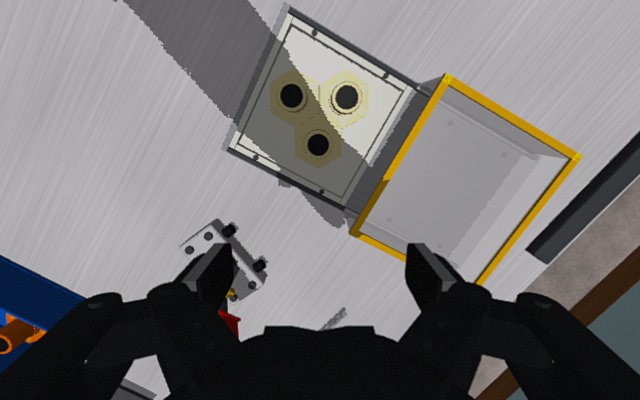

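Wrist view: the three creams at (291,95), (346,97) and (317,144) are packed. Spacings are 60.5, 59.9 and 59.6 mm, flats are within 2°, and all are well inside the limits. Back to the collar.

>>> carry_out([
  [[0, 0, -7], [-4, -2.6, 0], 0],
  [[0, 0, -14], [-8, -5.2, 0], 0],
  [[0, 0, -21], [-12, -7.8, 0], 0],
  [[0, 0, -28], [-16, -10.3, 0], 0],
  [[0, 0, -36], [-17.9, -11.5, 0], 0],
  [[0, 0, -36], [-17.9, -11.5, 0], 0],
  [[0, 0, -36], [-17.9, -11.5, 0], 0],
  [[0, 0, -36], [-17.9, -11.5, 0], 0],
])

```text
clock: 27.7
tcp_pos: [0.5669, -0.285, 0.2609]
orientation: [-0.0, 0.169, 0.986, 0.0]
wrist_force: [0.6, -1.1, 0.7]
finger_gap: 0.0855
grip_force: 0.0
```

```bash
sed -i 's/w2.png/w5.png/' lev.py; python3 lev.py
```

```text
[ 0.56692196 -0.28503252  0.26088753] [ 0.003 -0.004  0.009  0.002 -0.    -0.007]
toolx [-9.429e-01  3.330e-01  6.000e-04] z [-5.e-04  5.e-04 -1.e+00]
[ 0.50304167 -0.26469835  0.40396742]
red 1149 [ 0.5589 -0.2846  0.1321]
((562.5701904296875, -285.6790466308594), (32.369564056396484, 38.1798095703125), 70.20897674560547) [ 0.5395 -0.3056  0.1158] [ 0.5853 -0.2643  0.1428]
2608 ((524.4801635742188, -272.9759216308594), (61.912864685058594, 119.15486907958984), 70.53022003173828)
```

>>> carry_out([
  [[0, 0, 0], [-0.1, -0.15, 3], 0],
  [[0, 0, 0], [-0.1, -0.15, 8], 0],
  [[0, 0, 0], [-0.1, -0.15, 13], 0],
  [[0, 0, 0], [-0.1, -0.15, 15.6], 0],
  [[0, 0, 0], [-0.1, -0.15, 15.6], 0],
  [[0, 0, 0], [-0.1, -0.15, 15.6], 120],
  [[0, 0, 0], [-0.1, -0.15, 15.6], 255],
  [[0, 0, 0], [-0.1, -0.15, 15.6], 255],
], force=35)

```text
clock: 28.75
tcp_pos: [0.5691, -0.2871, 0.107]
orientation: [0.002, 0.169, 0.986, 0.001]
wrist_force: [6.9, 22.7, 15.5]
finger_gap: 0.0322
grip_force: 12.4
```

>>> carry_out([
  [[0, 0, 0], [0, 0, 0], 255],
  [[0, 0, 0], [0, 0, 0], 255],
  [[0, 0, 0], [-0.1, 0, -0.2], 255],
  [[0, 0, 0], [-0.25, 0, -0.5], 255],
  [[0, 0, 0], [-0.4, 0, -0.8], 255],
  [[0, 0, 0], [-0.55, 0, -1.1], 255],
  [[0, 0, 0], [-0.67, 0, -1.32], 255],
  [[0, 0, 0], [-0.67, 0, -1.32], 255],
])

```text
clock: 29.75
tcp_pos: [0.574, -0.288, 0.1175]
orientation: [-0.0, 0.168, 0.986, 0.002]
wrist_force: [3.4, 6.2, -5.7]
finger_gap: 0.0314
grip_force: 36.7
```

>>> carry_out([
  [[0, 0, 0], [-0.05, 0, -0.1], 255],
  [[0, 0, 0], [0.55, 0, -0.38], 255],
  [[0, 0, 0], [1.15, 0, -0.62], 255],
  [[0, 0, 0], [1.8, 0, -0.83], 255],
  [[0, 0, 0], [2.43, 0, -1.0], 255],
  [[0, 0, 0], [3.07, 0, -1.13], 255],
  [[0, 0, 0], [3.71, 0, -1.23], 255],
  [[0, 0, 0], [4.36, 0, -1.28], 255],
])

```text
clock: 30.75
tcp_pos: [0.5341, -0.2738, 0.1309]
orientation: [0.001, 0.168, 0.986, 0.002]
wrist_force: [6.3, 5.7, -5.4]
finger_gap: 0.0317
grip_force: 35.1
```

>>> carry_out([
  [[0, 0, 0], [0.85, 0, 0], 255],
  [[0, 0, 0], [1.73, 0, 0.05], 255],
  [[0, 0, 0], [2.59, 0, 0.18], 255],
  [[0, 0, 0], [3.44, 0, 0.37], 255],
  [[0, 0, 0], [4.27, 0, 0.63], 255],
  [[0, 0, 0], [4.98, 0, 0.91], 255],
  [[0, 0, 0], [5.47, 0, 1.13], 255],
  [[0, 0, 0], [5.8, 0, 1.28], 255],
])

```text
clock: 31.75
tcp_pos: [0.4809, -0.2551, 0.1202]
orientation: [0.004, 0.168, 0.986, 0.002]
wrist_force: [6.7, 7.3, 1.7]
finger_gap: 0.0315
grip_force: 37.2
```

>>> carry_out([
  [[0, 0, 0], [0.2, 0, 0.1], 255],
  [[0, 0, 0], [0.05, 0, 0.5], 255],
  [[0, 0, 0], [-0.2, 0, 0.9], 255],
  [[0, 0, 0], [-0.45, 0, 1.3], 255],
  [[0, 0, 0], [-0.45, 0, 1.3], 255],
  [[0, 0, 0], [-0.45, 0, 1.3], 0],
  [[0, 0, 0], [-0.45, 0, 1.3], 0],
  [[0, 0, 0], [-0.45, 0, 1.3], 0],
])

```text
clock: 32.75
tcp_pos: [0.4821, -0.2583, 0.1052]
orientation: [-0.0, 0.169, 0.986, -0.0]
wrist_force: [0.9, 0.6, 0.1]
finger_gap: 0.0834
grip_force: 0.0
```

>>> carry_out([
  [[0, 0, 0], [-0.3, 0, -3], 0],
  [[0, 0, 0], [-0.3, 0, -8], 0],
  [[0, 0, 0], [-0.3, 0, -13], 0],
  [[0, 0, 0], [-1, 0, -17], 0],
  [[0, 0, 0], [-3, 0, -20], 0],
  [[0, 0, 0], [-3, 0, -20], 0],
  [[0, 0, 0], [-3, 0, -20], 0],
  [[0, 0, 0], [-3, 0, -20], 0],
])

```text
clock: 33.75
tcp_pos: [0.5095, -0.2676, 0.3037]
orientation: [-0.001, 0.169, 0.986, 0.001]
wrist_force: [0.9, 1.0, -0.1]
finger_gap: 0.0857
grip_force: 0.0
```

```bash
sed -i 's/w5.png/w6.png/' lev.py; python3 lev.py
python3 - <<'E'
from h import *
c,p,d=look("top"); H=hsv(p); y=cv2.inRange(H,(18,120,120),(35,255,255)); y[:,:300]=0;y[:,390:]=0;y[:90]=0;y[245:]=0
X=plane(c,cv2.findNonZero(y)[:,0],.097); print('guard',cv2.minAreaRect((X[:,:2]*1000).astype(np.float32)))
a=cv2.resize(p[140:300,190:450],None,fx=3,fy=3,interpolation=cv2.INTER_CUBIC); cv2.imwrite("pics/end.png",a[:,:,::-1])
E
```

```text
[ 0.50949035 -0.26756399  0.30366212] [ 0.001 -0.004  0.003  0.004 -0.001 -0.001]
toolx [-0.9427  0.3337  0.003 ] z [-0.0026  0.0017 -1.    ]
[ 0.44593275 -0.24734787  0.44693349]
red 627 [ 0.4846 -0.2585  0.1338]
((485.7464904785156, -258.688232421875), (32.41670608520508, 38.51521682739258), 70.2828598022461) [ 0.4637 -0.2802  0.1167] [ 0.5091 -0.2389  0.1472]
1634 ((524.0567626953125, -272.8760681152344), (61.87543487548828, 117.24161529541016), 70.5980224609375)
guard ((524.94580078125, -16.553321838378906), (177.14089965820312, 194.67889404296875), 6.4019670486450195)
```

View pics/end.png

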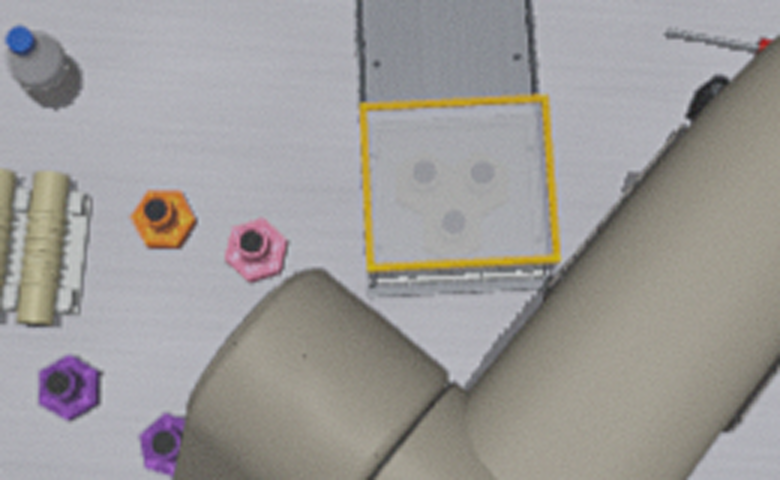

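Top view: the guard is shut over the packed triangle, (424,172), (483,173) and (454,222) in crop pixels. Guard and collar both match their starting poses to within 1 mm, and the neighbours are where they were.

```bash
python3 -c "
from workcell import env
print(env.hand_in())"
```

```text
the job is handed in; nothing more can be done
None
```

The job is handed in at about 34 s of the 72 s limit: the three cream couplings were packed in the tray, last measured with the guard open at 59.6–60.5 mm between centres, and the guard is now shut and the collar locked; the hand-in returned no verdict.

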